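Pack the wheel-change kit

TASK

Pack the wheel-change kit into its tray: stand each of the three deep, dark wheel-nut sockets upright in the cup of its sleeve's colour, and lay the ratchet flat in the black-floored trough beside the cups. The two short chrome sockets with coloured collars belong to another set: leave them standing where they are.

Things in the scene. Friction and masses are not known exactly. Their poses are not given: they have to be found in the camera images.
- tray: Low aluminium tray fixed to the bench, 172 mm (x) by 250 mm (y), rim 14 mm high. Its -x half is the black-floored trough: inside 72 (x) by 240 mm (y), centre at x = -45 mm, y = 0, floor at z = 4 mm. Its +x half holds the cups in a row along y at x = 42 mm, y = -80, 0, 80 mm, colours in any order. Origin: centre of its underside, on the bench; z up.
- cup_red: Red open square cup clipped into the tray (fixed): 56 x 56 mm outside, 50 x 50 mm inside, walls 3 mm, rim 35 mm above its underside, floor 3 mm thick. Origin: centre of its underside, which is 4 mm above the bench; z up, sides along the tray's x and y.
- cup_yellow: Yellow open square cup clipped into the tray (fixed): 56 x 56 mm outside, 50 x 50 mm inside, walls 3 mm, rim 35 mm above its underside, floor 3 mm thick. Origin: centre of its underside, which is 4 mm above the bench; z up, sides along the tray's x and y.
- cup_green: Green open square cup clipped into the tray (fixed): 56 x 56 mm outside, 50 x 50 mm inside, walls 3 mm, rim 35 mm above its underside, floor 3 mm thick. Origin: centre of its underside, which is 4 mm above the bench; z up, sides along the tray's x and y.
- deep_red: Deep wheel-nut socket, an upright cylinder 70 mm tall standing on its end: dark steel body, 29 mm diameter, and around its upper 30 mm a red plastic sleeve, 32 mm diameter (grip here); dark round hole in the top. About 0.16 kg, loose. Origin: centre of its underside; z up.
- deep_yellow: Deep wheel-nut socket, an upright cylinder 70 mm tall standing on its end: dark steel body, 29 mm diameter, and around its upper 30 mm a yellow plastic sleeve, 32 mm diameter (grip here); dark round hole in the top. About 0.16 kg, loose. Origin: centre of its underside; z up.
- deep_green: Deep wheel-nut socket, an upright cylinder 70 mm tall standing on its end: dark steel body, 29 mm diameter, and around its upper 30 mm a green plastic sleeve, 32 mm diameter (grip here); dark round hole in the top. About 0.16 kg, loose. Origin: centre of its underside; z up.
- ratchet: Ratchet lying flat along its x, 204 mm long: black grip with orange end, x -100 to +20 mm, 24 mm wide and high; thin steel neck; round steel head 38 mm diameter, 28 mm high, centred at x = +85 mm. About 0.45 kg, loose. Origin: on the underside, under the black grip 20 mm from its neck end, near the centre of mass (grip here, closing along y); z up.
- short_red: Look-alike that stays: short bright chrome socket, 40 mm tall, upright, 30 mm diameter, with a red collar (38 mm diameter, 12 mm high) around its foot. Loose. Origin: centre of its underside; z up.
- short_yellow: Look-alike that stays: short bright chrome socket, 40 mm tall, upright, 30 mm diameter, with a yellow collar (38 mm diameter, 12 mm high) around its foot. Loose. Origin: centre of its underside; z up.
Things that resemble listed ones, but are neither listed nor needed, are in the scene too. Leave any pink or purple look-alike of the short_yellow alone.

How it is judged:
At the end, for the whole second after the job is handed in: Deep sockets stand on the floor of their colour's cup (within 17 mm of its centre, tilt under 0.12 rad); ratchet flat on the trough floor, within 0.25 rad of its length, 23 mm of its centre line, 30 mm lengthways; short sockets upright within 20 mm of their start; all at rest (horizontal distance between deep_red and cup_red below 0.017 m and z of deep_red in the frame of cup_red below 0.008 m and angle between each of deep_red, deep_yellow, deep_green's own z axis and vertical below 0.12 rad and linear speed of each of deep_red, deep_yellow, deep_green, ratchet, short_red, short_yellow below 0.02 m/s and horizontal distance between deep_yellow and cup_yellow below 0.017 m and z of deep_yellow in the frame of cup_yellow below 0.008 m and horizontal distance between deep_green and cup_green below 0.017 m and z of deep_green in the frame of cup_green below 0.008 m and x of ratchet in the frame of tray between -0.068 and -0.022 m and y of ratchet in the frame of tray between -0.03 and 0.03 m and z of ratchet in the frame of tray below 0.009 m and angle between each of ratchet, short_red, short_yellow's own z axis and vertical below 0.1 rad and angle between the x axis of ratchet and the y axis of tray, either way round below 0.25 rad and distance of each of short_red, short_yellow from where it was at the start of the episode below 0.02 m); the robot touches nothing.
It fails at once if the short chrome socket with the red collar is moved by more than 30 mm (distance of short_red from where it was at the start of the episode above 0.03 m).
It fails at once if the short chrome socket with the yellow collar is moved by more than 30 mm (distance of short_yellow from where it was at the start of the episode above 0.03 m).
It also fails if it takes over 102 s, if anything falls off the work surface, if the arm or the gripper's body presses on something with over 40 N, if the wrist force passes 120 N, or if a joint passes its speed limit or range.

ROBOT

A 7-joint arm with a two-finger parallel gripper is mounted at the origin on the work surface. World frame = base frame: x ahead of the robot, y to its left, z up, the work surface at z = 0. Lengths are in m, angles in rad, forces in N, time in s.
With the tool pointing down it reaches from about 0.425 to 0.875 m from the base axis. Payload 4.7 kg.
Tool frame: the origin (TCP) lies at the very end of the fingers, on their centre line; the grasp point (between the pads) lies behind it (ctrl.tcp_to_grasp is the z of the grasp point in the tool frame, in m); z points along the fingers, y is the line along which they close (so a half turn about z gives the same grasp; the last joint's range is limited). The gripper opens to 87 mm and grips with 3 to 60 N. Pads are 19 mm wide; open, the fingers measure 117 mm over their backs; the gripper's body (75 mm by 190 mm) begins 51 mm behind the grasp point.
Start: joints at [-1.325, 0.321, -0.07, 1.45, 0.023, 1.371, -0.057], TCP at [0.149, 0.633, 0.223] pointing down, gripper open.
Joint ranges: [-2.86, 2.86], [-0.3, 2.09], [-1.38, 1.24], [0.06, 2.45], [-1.56, 4.7], [0.09, 2.05], [-2.69, 2.69]. Speed limits (rad/s): [2.57, 2.57, 3.14, 3.14, 3.14, 3.14, 3.14].

INTERFACE

Orientations are given as a rotation vector (axis times angle).
In Python, from bench import ctrl gives the robot as it stands.
- The arm moves only by the tool step_arm, never from a script. Its argument "targets" is a list of rows, each a list of 7 numbers: the shift along the world's x, y, z in cm, then the turn, a rotation vector about the world's x, y, z in degrees, then the opening, from 0 (shut) to 1 (fully open). A call has exactly 5 rows; each row shifts and turns the commanded pose from where the row before left it; what a row does not reach is not made up. A row lasts 1/12 s, in which the tool goes at most 41.7 mm and 7.16 degrees, less where a joint would pass 70% of its speed; a pose out of reach is approached as far as the arm can. A call with a gripper value outside its range is refused whole. The fingers move at their own pace and stop on an object; "force" is the grip in N (left out, the last holds). Time passes only in rows, so rows that do not move let the fingers close, or fill a call up. It gives the time, the measured TCP pose, the force, the opening and the grip force at its end, in the units of the state.
- ctrl.get_state(): the state, without advancing time (a new reading comes with each control period).
- ctrl.get_image(name): name is "side" or "top" or "wrist"; returns (picture, depth): 400x640x3 uint8, red, green, blue; 400x640 float32, m along the optical axis (not along the pixel's ray), 0 where there is no reading.
- ctrl.camera_params(name): a dict with "intrinsics" (3x3 intrinsics, pixels), "rvec" (rotation vector, rad) and "tvec" (3), from world to camera coordinates, as OpenCV has them; the wrist camera has in their place "hand_eye" (4x4, takes a point from camera to tool coordinates, whose origin is the TCP and whose axes are the flange's). Camera axes: x right, y down, z forward; pixel columns grow to the right and rows downward; lengths in m; the calibration is good to about 2 mm. A picture is of the moment at which its call begins: read the wrist's pose just before it. camera_params takes no time and is no camera call.
- ctrl.close_job(): hands the job in; it is judged then, once.
The state is a dict: "time": time; "joint_positions": joint angles; "qd": joint speeds; "joint_torque": joint torques, N m; "position": TCP position; "tool_rot": TCP orientation; "ft_force": force on the tool from outside, world axes, zero at the start; "torque": the same for the moment, N m; "grip_width": opening from 0.0 (shut) to 1.0 (fully open); "grip_force": force on a finger pad.
Only numpy, scipy, OpenCV 4.12 (cv2) and the standard library are available. Lean on these libraries where they do the work, as an engineer would, in place of code of your own. Each camera call takes 0.05 s, during which the arm holds its last target. There are 200 camera calls.

## Working session

There is one attempt and no reset: what is moved stays moved. The work goes in short steps, Python scripts to look and compute and a tool call to move; the robot and the scene stay as the last step left them, time stands still between calls to the robot, and variables do not carry over. Pictures are saved under pics/ and viewed, at most 14 in all, crops included, and the job is handed in when it is done.

Besides the shell and the picture viewer there is one more tool, called after "Request:" as name([rows], argument=value, ...), one row to a line, values as JSON. step_arm: Moves the arm, as the interface text tells. Its arguments: {"type":"object","properties":{"targets":{"type":"array"},"force":{"type":"number"}},"required":["targets"]}

```bash
mkdir -p pics
cat > h.py <<'E'
import numpy as np, cv2
from bench import ctrl
from scipy.spatial.transform import Rotation as R
def cam(n):
    p=ctrl.camera_params(n);K=np.array(p["intrinsics"])
    if n=="wrist":
        s=ctrl.get_state();T=np.eye(4);T[:3,:3]=R.from_rotvec(s["tool_rot"]).as_matrix();T[:3,3]=s["position"]
        M=T@np.array(p["hand_eye"]);return K,M[:3,:3],M[:3,3]
    r=R.from_rotvec(np.ravel(p["rvec"])).as_matrix().T
    return K,r,-r@np.ravel(p["tvec"])
def ray(c,u,v):
    return c[1]@np.linalg.solve(c[0],[u,v,1.])
def plane(c,u,v,z):
    d=ray(c,u,v);return c[2]+d*(z-c[2][2])/d[2]
def cloud(c,dep):
    v,u=np.indices(dep.shape);P=np.stack([u,v,np.ones_like(u)],-1)@np.linalg.inv(c[0]).T
    return (P*dep[...,None])@c[1].T+c[2]
def grab(n):
    c=cam(n);im,d=ctrl.get_image(n);return c,np.array(im),np.array(d)
E
python3 - <<'E'
from h import *
for n in("top","side"):
    c,im,d=grab(n);np.savez(f"{n}0.npz",im=im,d=d);cv2.imwrite(f"pics/{n}0.png",im[...,::-1]);print(n,c[2],c[1][:,2],(d>0).mean())
s=ctrl.get_state();print(s["position"],s["tool_rot"],s["grip_width"],ctrl.tcp_to_grasp,s["time"])
E
```

```text
top [ 0.37703906 -0.00429447  0.83819393] [ 2.25883334e-01  2.85911054e-04 -9.74154319e-01] 0.99583984375
side [0.25497274 0.63998463 0.48231052] [ 0.34245235 -0.77445927 -0.53192032] 0.9959765625
[0.14924231 0.6321301  0.2215875 ] [-3.63198622e-01 -3.12038535e+00  2.65986440e-03] 1.0006952599828376 -0.0187 0.1
```

View pics/top0.png

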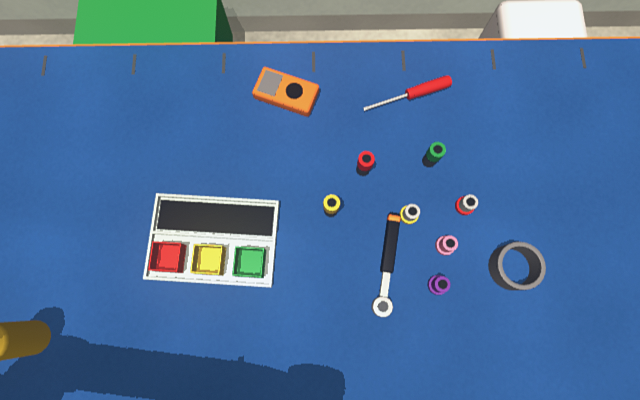

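View pics/side0.png

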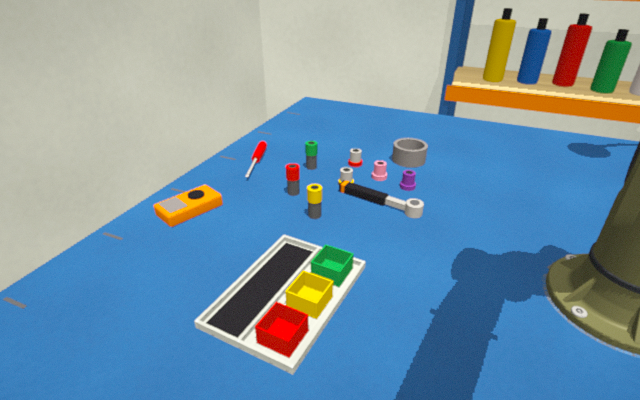

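Top view: the deep sockets are red (366,158), green (437,150) and yellow (332,203). The short ones are yellow (411,213) and red (468,203), with the pink and purple look-alikes near (447,245) and (440,285). The ratchet runs from its orange end (394,217) to its head (383,306). The cups are red (168,257), yellow (209,259) and green (250,262), with the trough above them in the image, farther from the robot. The side view shows the same layout.

Run:
```python
from h import *
D={}
for n in("top","side"):
    f=np.load(f"{n}0.npz");im,d=f["im"],f["d"];c=cam(n);D[n]=(c,im,d,cloud(c,d),cv2.cvtColor(im,cv2.COLOR_RGB2HSV))
seeds={"top":dict(dred=(366,160),dgreen=(437,152),dyel=(332,204),sred=(467,204),syel=(411,213),pink=(447,245),purple=(440,285)),
"side":dict(dred=(292,178),dgreen=(311,154),dyel=(315,200),sred=(355,157),syel=(346,176),pink=(379,170),purple=(408,180))}
rays={}
for n,(c,im,d,P,H) in D.items():
    print(n,"table z",np.median(P[300:330,300:340,2]) if n=="top" else np.median(P[300:350,400:450,2]))
    for k,(u,v) in seeds[n].items():
        m=np.zeros(d.shape,bool);m[v-22:v+23,u-16:u+17]=1
        Q=P[m];z=Q[...,2]
        # keep within 30mm xy of seed point
        s=P[v-3:v+4,u-3:u+4].reshape(-1,3).mean(0)
        Q=Q[(np.hypot(*(Q-s)[:,:2].T)<.035)&(Q[:,2]>.008)]
        zt=np.percentile(Q[:,2],95);T=Q[Q[:,2]>zt-.006]
        (x,y),r=cv2.minEnclosingCircle(T[:,:2].astype(np.float32))
        print(k,"ztop %.3f circ %.4f %.4f r %.4f n %d"%(zt,x,y,r,len(T)), T[:,:2].mean(0).round(4))
def blob(m):
    nn,l,st,ce=cv2.connectedComponentsWithStats(m.astype(np.uint8));return [(st[i,4],ce[i].round(1),l==i) for i in range(1,nn) if st[i,4]>150]
for n,(c,im,d,P,H) in D.items():
    box=(slice(170,300),slice(130,290)) if n=="top" else (slice(220,380),slice(180,380))
    M=np.zeros(d.shape,bool);M[box]=1
    for k,lo,hi in(("red",0,6),("yellow",22,35),("green",45,80)):
        m=M&(H[...,0]>=lo)&(H[...,0]<=hi)&(H[...,1]>120)&(H[...,2]>60)
        for a,ce,l in blob(m):
            q=P[l];zt=np.percentile(q[:,2],97);T=q[q[:,2]>zt-.005];r=cv2.minAreaRect(T[:,:2].astype(np.float32));print(n,"cup",k,a,"ztop %.4f"%zt,r,"floor",np.percentile(q[:,2],5).round(4))
    m=M&(H[...,2]<70)
    for a,ce,l in blob(m):
        q=P[l];print(n,"trough",a,cv2.minAreaRect(q[:,:2].astype(np.float32)),np.median(q[:,2]))
# ratchet
for n,(c,im,d,P,H) in D.items():
    box=(slice(205,325),slice(365,402)) if n=="top" else (slice(170,220),slice(335,430))
    M=np.zeros(d.shape,bool);M[box]=1
    for k,m in (("grip",H[...,2]<70),("orange",(H[...,0]>5)&(H[...,0]<20)&(H[...,1]>150)),("head",(H[...,1]<50)&(H[...,2]>120))):
        for nn in [0]:
            q=P[M&m&(P[...,2]>.005)&(P[...,2]<.035)]
            print(n,k,len(q),q.mean(0).round(4),np.percentile(q[:,2],95).round(4), cv2.minAreaRect(q[q[:,2]>np.percentile(q[:,2],95)-.008][:,:2].astype(np.float32)))
```

```text
top table z 0.0013663021573849243
dred ztop 0.074 circ 0.6467 -0.0993 r 0.0160 n 203 [ 0.6462 -0.099 ]
dgreen ztop 0.074 circ 0.6631 -0.2379 r 0.0164 n 206 [ 0.663  -0.2374]
dyel ztop 0.073 circ 0.5607 -0.0306 r 0.0161 n 220 [ 0.5606 -0.0303]
sred ztop 0.044 circ 0.5650 -0.3029 r 0.0153 n 181 [ 0.5649 -0.3021]
syel ztop 0.043 circ 0.5484 -0.1879 r 0.0149 n 182 [ 0.548  -0.1876]
pink ztop 0.044 circ 0.4843 -0.2560 r 0.0152 n 194 [ 0.4846 -0.2554]
purple ztop 0.043 circ 0.4077 -0.2351 r 0.0151 n 207 [ 0.4078 -0.2346]
side table z -0.0013826705903052794
dred ztop 0.069 circ 0.6449 -0.0974 r 0.0168 n 93 [ 0.6437 -0.0958]
dgreen ztop 0.069 circ 0.6611 -0.2370 r 0.0169 n 69 [ 0.6607 -0.2343]
dyel ztop 0.069 circ 0.5596 -0.0298 r 0.0174 n 126 [ 0.5585 -0.0273]
sred ztop 0.039 circ 0.5631 -0.3012 r 0.0159 n 58 [ 0.5628 -0.2992]
syel ztop 0.039 circ 0.5462 -0.1872 r 0.0152 n 75 [ 0.5456 -0.1852]
pink ztop 0.039 circ 0.4817 -0.2545 r 0.0152 n 72 [ 0.4822 -0.2523]
purple ztop 0.039 circ 0.4076 -0.2334 r 0.0159 n 83 [ 0.4058 -0.2316]
top cup red 738 ztop 0.0418 ((0.44028234481811523, 0.154195368
[... 1356 characters left out ...]
52264541387558), (0.023984665051102638, 0.012441927567124367), 80.779052734375)
top head 447 [ 0.387  -0.1263  0.0257] 0.0311 ((0.3927054703235626, -0.12352494150400162), (0.03591834753751755, 0.08179134875535965), 89.77973937988281)
side grip 425 [ 0.4819 -0.1367  0.0167] 0.0231 ((0.4912761151790619, -0.14243458211421967), (0.023128055036067963, 0.11791303753852844), 81.9646987915039)
side orange 47 [ 0.5403 -0.147   0.0163] 0.0228 ((0.5394015908241272, -0.15315285325050354), (0.02389729581773281, 0.014743665233254433), 77.74677276611328)
side head 509 [ 0.4072 -0.1284  0.0194] 0.0297 ((0.4508848190307617, -0.15508583188056946), (0.03771806135773659, 0.21558916568756104), 69.16210174560547)
```

Run:
```python
from h import *
for n in("top","side"):
    f=np.load(f"{n}0.npz");im,d=f["im"],f["d"];c=cam(n);P=cloud(c,d);P[d==0]=9;H=cv2.cvtColor(im,cv2.COLOR_RGB2HSV)
    M=np.zeros(d.shape,bool);M[(slice(170,300),slice(130,290)) if n=="top" else (slice(220,380),slice(180,380))]=1
    ok=M&(abs(P[...,2]-.04)<.006)
    for k,lo,hi in(("red",0,6),("yellow",22,35),("green",45,80)):
        m=ok&(H[...,0]>=lo)&(H[...,0]<=hi)&(H[...,1]>120)
        r=cv2.minAreaRect(P[m][:,:2].astype(np.float32));print(n,k,m.sum(),np.round(r[0],4),np.round(r[1],4),round(r[2],1), P[m][:,2].max().round(4))
    m=M&(H[...,2]<70)&(abs(P[...,2]-.004)<.006);m=cv2.morphologyEx(m.astype(np.uint8),cv2.MORPH_OPEN,np.ones((3,3)))>0
    r=cv2.minAreaRect(P[m][:,:2].astype(np.float32));print(n,"trough",np.round(r[0],4),np.round(r[1],4),round(r[2],1))
    B=np.zeros(d.shape,bool);B[(slice(265,325),slice(365,402)) if n=="top" else (slice(190,222),slice(380,430))]=1
    q=P[B&(P[...,2]>.02)&(P[...,2]<.04)&(P[...,0]<.42)];q=q[q[:,2]>np.percentile(q[:,2],95)-.005]
    print(n,"head",cv2.minEnclosingCircle(q[:,:2].astype(np.float32)),q[:,2].max())
```

```text
top red 177 [0.468  0.2895] [0.0575 0.0554] 85.3 0.0442
top yellow 202 [0.4618 0.2089] [0.0562 0.056 ] 86.5 0.0441
top green 155 [0.4558 0.1294] [0.0555 0.0548] 85.9 0.0439
top trough [0.5496 0.2034] [0.2308 0.0578] 85.8
top head ((0.3685567378997803, -0.12310710549354553), 0.018867654725909233) 0.03468176501174103
side red 372 [0.4665 0.2902] [0.0564 0.0569] 85.0 0.0398
side yellow 305 [0.4606 0.2099] [0.0576 0.0571] 85.6 0.0394
side green 237 [0.4544 0.1306] [0.0579 0.0568] 85.5 0.0394
side trough [0.5487 0.2011] [0.2266 0.0578] 85.9
side head ((0.36656031012535095, -0.12316621840000153), 0.01962578482925892) 0.029818029456414985
```

Request:
step_arm([
  [2.8, -2.8, 0, 0, 0, 3, 0.6],
  [2.8, -2.8, 0, 0, 0, 0, 0.6],
  [2.8, -2.8, 0, 0, 0, 0, 0.6],
  [2.8, -2.8, 0, 0, 0, 0, 0.6],
  [2.8, -2.8, 0, 0, 0, 0, 0.6],
], force=40)

```text
time: 0.52
position: [0.2903, 0.4908, 0.2221]
tool_rot: [-0.281, -3.129, 0.001]
ft_force: [1.4, 0.8, 0.8]
grip_width: 0.706
grip_force: 0.0
```

Request:
step_arm([
  [2.8, -2.8, 0, 0, 0, 0, 0.6],
  [2.8, -2.8, 0, 0, 0, 0, 0.6],
  [2.8, -2.8, 0, 0, 0, 0, 0.6],
  [2.8, -2.8, 0, 0, 0, 0, 0.6],
  [2.8, -2.8, 0, 0, 0, 0, 0.6],
])

```text
time: 0.93
position: [0.4302, 0.3508, 0.2223]
tool_rot: [-0.281, -3.129, 0.0]
ft_force: [-0.2, -0.1, 0.4]
grip_width: 0.6
grip_force: 0.0
```

Request:
step_arm([
  [0.2, -4, 0, 0, 0, 0, 0.6],
  [0.2, -4, 0, 0, 0, 0, 0.6],
  [0.2, -4, 0, 0, 0, 0, 0.6],
  [0.2, -4, 0, 0, 0, 0, 0.6],
  [0.2, -4, 0, 0, 0, 0, 0.6],
])

```text
time: 1.35
position: [0.4389, 0.1506, 0.2222]
tool_rot: [-0.281, -3.128, 0.0]
ft_force: [0.5, -0.4, 0.7]
grip_width: 0.602
grip_force: 0.0
```

Request:
step_arm([
  [0.2, -4, 0, 0, 0, 0, 0.6],
  [0.2, -4, 0, 0, 0, 0, 0.6],
  [0.2, -4, 0, 0, 0, 0, 0.6],
  [0.2, -4, 0, 0, 0, 0, 0.6],
  [0.2, -4, 0, 0, 0, 0, 0.6],
])

```text
time: 1.77
position: [0.4488, -0.0493, 0.2224]
tool_rot: [0.281, 3.129, 0.001]
ft_force: [1.4, 0.6, 1.0]
grip_width: 0.597
grip_force: 0.0
```

Request:
step_arm([
  [0.1, -3, -2.4, 0, 0, 0, 0.6],
  [0.1, -3, -2.4, 0, 0, 0, 0.6],
  [0, -2.9, -2.4, 0, 0, 0, 0.6],
  [0, 0, -2, 0, 0, 0, 0.6],
  [0, 0, 0, 0, 0, 0, 0.6],
])

```text
time: 2.18
position: [0.4478, -0.1376, 0.1269]
tool_rot: [-0.287, -3.121, 0.001]
ft_force: [-0.6, 0.7, -0.2]
grip_width: 0.602
grip_force: 0.0
```

Run:
```python
from h import *
c,im,d=grab("wrist");cv2.imwrite("pics/w1.png",im[...,::-1]);np.savez("w1.npz",im=im,d=d)
P=cloud(c,d);P[d==0]=9;H=cv2.cvtColor(im,cv2.COLOR_RGB2HSV)
q=P[(H[...,2]<70)&(P[...,2]>.01)&(P[...,2]<.03)];print(len(q),cv2.minAreaRect(q[:,:2].astype(np.float32)),np.percentile(q[:,2],95))
```

```text
570 ((0.46230921149253845, -0.2732662558555603), (0.2841079533100128, 0.0639139711856842), 75.06941986083984) 0.024771368567378847
```

View pics/w1.png

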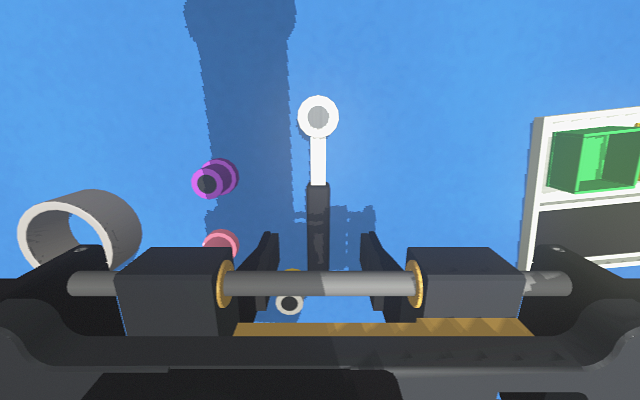

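The wrist view shows the ratchet grip at column 318, centred between the open fingers (about 270 and 370), with its head at (318,117). It's aligned, so I descend.

Request:
step_arm([
  [0.3, 0, 0, 0, 0, 0, 0.6],
  [0, 0, -4, 0, 0, 0, 0.6],
  [0, 0, -4, 0, 0, 0, 0.6],
  [0, 0, -3, 0, 0, 0, 0.6],
  [0, 0, 0, 0, 0, 0, 0.6],
])

```text
time: 2.65
position: [0.4513, -0.1341, 0.0169]
tool_rot: [-0.276, -3.121, 0.001]
ft_force: [-0.7, 0.3, -1.2]
grip_width: 0.6
grip_force: 0.0
```

Request:
step_arm([
  [0, -0.3, 0, 0, 0, 0, 0.6],
  [0, 0, -0.6, 0, 0, 0, 0.6],
  [0, 0, -0.5, 0, 0, 0, 0.6],
  [0, 0, 0, 0, 0, 0, 0.6],
  [0, 0, 0, 0, 0, 0, 0.6],
])

```text
time: 3.07
position: [0.4552, -0.1393, 0.0106]
tool_rot: [0.281, 3.127, 0.001]
ft_force: [0.3, -1.1, 0.3]
grip_width: 0.6
grip_force: 0.0
```

Request:
step_arm([
  [0, 0, 0, 0, 0, 0, 0.2],
  [0, 0, 0, 0, 0, 0, 0.2],
  [0, 0, 0, 0, 0, 0, 0.2],
  [0, 0, 0, 0, 0, 0, 0.2],
  [0, 0, 0, 0, 0, 0, 0.2],
])

```text
time: 3.48
position: [0.4544, -0.1394, 0.0097]
tool_rot: [0.281, 3.129, 0.0]
ft_force: [-0.3, 0.5, 0.5]
grip_width: 0.307
grip_force: 0.4
```

Request:
step_arm([
  [0, 0, -0.4, 0, 0, 0, 0.35],
  [0, 0, 0, 0, 0, 0, 0.35],
  [0, 0, 0, 0, 0, 0, 0.1],
  [0, 0, 0, 0, 0, 0, 0.0],
  [0, 0, 0, 0, 0, 0, 0.0],
])

```text
time: 3.9
position: [0.4541, -0.1396, 0.0054]
tool_rot: [-0.282, -3.129, 0.001]
ft_force: [-0.9, -1.9, -2.5]
grip_width: 0.272
grip_force: 40.0
```

Request:
step_arm([
  [0, 0, 0, 0, 0, 0, 0.0],
  [0, 0, 0, 0, 0, 0, 0.0],
  [0, 0, 0, 0, 0, 0, 0.0],
  [0, 0, 0.5, 0, 0, 0, 0.0],
  [0, 0, 1, 0, 0, 0, 0.0],
])

```text
time: 4.32
position: [0.453, -0.139, 0.02]
tool_rot: [-0.281, -3.126, 0.0]
ft_force: [0.9, 0.3, -3.9]
grip_width: 0.269
grip_force: 40.0
```

Request:
step_arm([
  [0, 0, 4, 0, 0, 0, 0],
  [0, 0, 4, 0, 0, 0, 0],
  [0, 0, 4, 0, 0, 0, 0],
  [0.8, 2.8, 0, 0, 0, -7, 0],
  [0.8, 2.8, 0, 0, 0, -7, 0],
])

```text
time: 4.73
position: [0.4727, -0.0846, 0.1448]
tool_rot: [0.675, 3.06, 0.005]
ft_force: [1.1, 0.6, -4.1]
grip_width: 0.277
grip_force: 40.0
```

Request:
step_arm([
  [0.8, 2.8, 0, 0, 0, -7, 0],
  [0.8, 2.8, 0, 0, 0, -7, 0],
  [0.8, 2.8, 0, 0, 0, -7, 0],
  [0.8, 2.8, 0, 0, 0, -7, 0],
  [0.8, 2.8, 0, 0, 0, -7, 0],
])

```text
time: 5.15
position: [0.5105, 0.0579, 0.1415]
tool_rot: [1.562, 2.725, 0.001]
ft_force: [-0.2, 0.6, -3.7]
grip_width: 0.272
grip_force: 40.0
```

Request:
step_arm([
  [0.8, 2.8, 0, 0, 0, -7, 0],
  [0.8, 2.8, 0, 0, 0, -7, 0],
  [0.8, 2.8, 0, 0, 0, -7, 0],
  [0.8, 2.8, 0, 0, 0, -7, 0],
  [0.8, 2.8, 0, 0, 0, -7, 0],
])

```text
time: 5.57
position: [0.5504, 0.198, 0.1415]
tool_rot: [2.309, 2.13, 0.0]
ft_force: [0.3, -0.4, -3.2]
grip_width: 0.27
grip_force: 40.0
```

Run:
```python
from h import *
s=ctrl.get_state();print(s["position"],s["tool_rot"])
for n in("top","side"):
    c,im,d=grab(n);cv2.imwrite(f"pics/{n}2.png",im[...,::-1]);P=cloud(c,d);P[d==0]=9;H=cv2.cvtColor(im,cv2.COLOR_RGB2HSV)
    near=(P[...,2]>.1)&(P[...,2]<.18)&(abs(P[...,0]-.55)<.08)&(abs(P[...,1]-.2)<.15)
    for k,m in(("or",(H[...,0]>5)&(H[...,0]<20)&(H[...,1]>150)&(P[...,1]<.15)),("head",(H[...,1]<60)&(H[...,2]>110)&(P[...,1]>.255))):
        q=P[near&m]
        if len(q)>10: 
            zt=np.percentile(q[:,2],95);q=q[q[:,2]>zt-.006];print(n,k,len(q),zt,cv2.minAreaRect(q[:,:2].astype(np.float32)),q.mean(0))
```

```text
[0.550435   0.19796543 0.14145097] [2.30913338e+00 2.12971280e+00 4.58192091e-04]
top or 114 0.1639708180168574 ((0.5428091883659363, 0.11079984158277512), (0.013784619979560375, 0.023986034095287323), 85.3182601928711) [0.5428262  0.11061652 0.16216845]
side or 13 0.15961528220018417 ((0.5491275191307068, 0.12211421877145767), (0.007365131285041571, 0.008441987447440624), 78.71600341796875) [0.54933953 0.12279139 0.15875818]
side head 420 0.16521988169019408 ((0.5572008490562439, 0.2945973873138428), (0.03656604886054993, 0.037245240062475204), 73.16513061523438) [0.55546581 0.29688442 0.1633326 ]
```

View pics/side2.png

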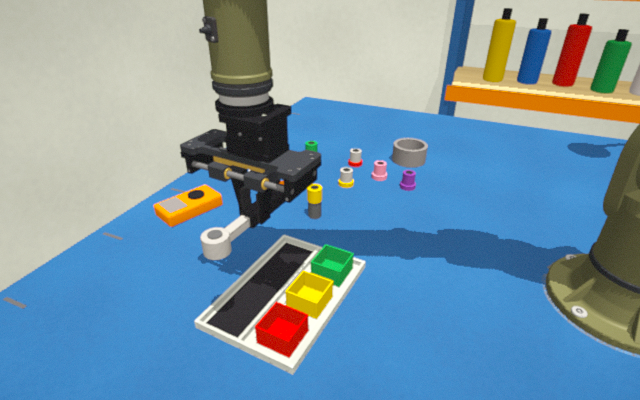

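The side view shows the ratchet level in the gripper above the trough, head at (214,243). It measures about 6 mm too far in +y, so I'll correct that on the way down.

Request:
step_arm([
  [-0.2, -0.6, -2, 0, 0, 0, 0],
  [0, 0, -3, 0, 0, 0, 0],
  [0, 0, -3, 0, 0, 0, 0],
  [0, 0, -2, 0, 0, 0, 0],
  [0, 0, 0, 0, 0, 0, 0],
])

```text
time: 6.08
position: [0.5444, 0.189, 0.0366]
tool_rot: [-2.3, -2.136, 0.014]
ft_force: [-1.2, -1.0, -2.9]
grip_width: 0.274
grip_force: 40.0
```

Request:
step_arm([
  [0, 0, -1, 0, 0, 0, 0],
  [0, 0, -1, 0, 0, 0, 0],
  [0, 0, -0.5, 0, 0, 0, 0],
  [0, 0, -0.4, 0, 0, 0, 0],
  [0, 0, 0, 0, 0, 0, 0],
])

```text
time: 6.5
position: [0.5482, 0.1906, 0.0113]
tool_rot: [-2.303, -2.137, 0.001]
ft_force: [0.4, 0.1, -3.5]
grip_width: 0.272
grip_force: 40.0
```

Request:
step_arm([
  [0, 0, -0.15, 0, 0, 0, 0],
  [0, 0, 0, 0, 0, 0, 0],
  [0, 0, 0, 0, 0, 0, 0.38],
  [0, 0, 0, 0, 0, 0, 0.38],
  [0, 0, 0, 0, 0, 0, 0.38],
])

```text
time: 6.92
position: [0.5492, 0.1909, 0.011]
tool_rot: [2.302, 2.137, 0.003]
ft_force: [0.4, 1.0, -0.1]
grip_width: 0.363
grip_force: 0.0
```

Request:
step_arm([
  [0, 0, 1, 0, 0, 0, 0.38],
  [0, 0, 3, 0, 0, 0, 0.38],
  [0, 0, 4, 0, 0, 0, 0.6],
  [0, 0, 4, 0, 0, 0, 0.6],
  [0, 0, 2, 0, 0, 0, 0.6],
])

```text
time: 7.33
position: [0.5509, 0.191, 0.1563]
tool_rot: [2.302, 2.135, 0.012]
ft_force: [1.2, -0.1, -0.3]
grip_width: 0.525
grip_force: 0.0
```

Request:
step_arm([
  [0.2, -4, 0, 0, 0, 0, 0.7],
  [0.2, -4, 0, 0, 0, 0, 0.7],
  [0.2, -4, 0, 0, 0, 0, 0.7],
  [0.2, -4, 0, 0, 0, 0, 0.7],
  [0.2, -4, 0, 0, 0, 0, 0.7],
])

```text
time: 7.75
position: [0.5585, -0.0112, 0.1516]
tool_rot: [2.302, 2.137, 0.003]
ft_force: [1.0, -0.1, -0.3]
grip_width: 0.697
grip_force: 0.0
```

Request:
step_arm([
  [0, -2.1, -2, 0, 0, 0, 0.7],
  [0, 0, -2, 0, 0, 0, 0.7],
  [0, 0, 0, 0, 0, 0, 0.7],
  [0, 0, 0, 0, 0, 0, 0.7],
  [0, 0, 0, 0, 0, 0, 0.7],
])

```text
time: 8.17
position: [0.5591, -0.0291, 0.1114]
tool_rot: [2.3, 2.139, 0.002]
ft_force: [-0.3, -0.2, -0.1]
grip_width: 0.699
grip_force: 0.0
```

```bash
cat > chk.py <<'E'
from h import *
s=ctrl.get_state();print(s["position"])
V=[]
for n in("top","side"):
    c,im,d=grab(n);V.append(im[:,:,::-1]);P=cloud(c,d);P[d==0]=9;H=cv2.cvtColor(im,cv2.COLOR_RGB2HSV)
    near=(P[...,2]>.012)&(P[...,2]<.045)&(abs(P[...,0]-.55)<.05)&(abs(P[...,1]-.2)<.15)
    for k,m in(("or",(H[...,0]>5)&(H[...,0]<20)&(H[...,1]>150)&(P[...,1]<.15)),("head",(H[...,1]<60)&(H[...,2]>110)&(P[...,1]>.255)&(P[...,2]>.022))):
        q=P[near&m]
        if len(q)>10: 
            zt=np.percentile(q[:,2],95);q=q[q[:,2]>zt-.006];r=cv2.minAreaRect(q[:,:2].astype(np.float32));print(n,k,len(q),zt.round(4),np.round(r[0],4),np.round(r[1],4))
    for k,lo,hi in(("red",0,6),("yellow",22,35),("green",45,80)):
        m=(H[...,0]>=lo)&(H[...,0]<=hi)&(H[...,1]>120)&(P[...,2]>.055)&(P[...,2]<.085)&(P[...,0]<.75)&(P[...,0]>.35)&(abs(P[...,1])<.4)
        q=P[m]
        if len(q)>15:
            zt=np.percentile(q[:,2],95);q=q[q[:,2]>zt-.006];(x,y),r=cv2.minEnclosingCircle(q[:,:2].astype(np.float32));print(n,k,len(q),"zt %.4f c %.4f %.4f r %.4f"%(zt,x,y,r))
cv2.imwrite("pics/last_top.png",V[0]);cv2.imwrite("pics/last_side.png",V[1])
E
python3 chk.py
```

```text
[ 0.55914648 -0.02912217  0.11136397]
top or 67 0.0321 [0.5424 0.106 ] [0.0108 0.0243]
top head 228 0.0365 [0.5559 0.2779] [0.0359 0.0367]
top green 149 zt 0.0734 c 0.6643 -0.2376 r 0.0163
side or 31 0.0277 [0.5382 0.1064] [0.0154 0.0195]
side head 374 0.0334 [0.5544 0.279 ] [0.0362 0.0374]
side red 47 zt 0.0692 c 0.6446 -0.0951 r 0.0133
side yellow 102 zt 0.0694 c 0.5603 -0.0291 r 0.0164
side green 54 zt 0.0689 c 0.6620 -0.2358 r 0.0179
```

The ratchet lies in the trough, about 9 mm lengthways off centre, with its head top about 4.5 mm higher than it was on the bench. Now the yellow socket.

Request:
step_arm([
  [0.1, -0.1, -2.5, 0, 0, 0, 0.7],
  [0, 0, -2.5, 0, 0, 0, 0.7],
  [0, 0, -2.5, 0, 0, 0, 0.7],
  [0, 0, 0, 0, 0, 0, 0.7],
  [0, 0, 0, 0, 0, 0, 0.7],
])

```text
time: 8.68
position: [0.5589, -0.0307, 0.0351]
tool_rot: [-2.301, -2.138, 0.002]
ft_force: [1.2, 0.3, 0.6]
grip_width: 0.7
grip_force: 0.0
```

Request:
step_arm([
  [0, 0, 0, 0, 0, 0, 0.4],
  [0, 0, 0, 0, 0, 0, 0.2],
  [0, 0, 0, 0, 0, 0, 0.2],
  [0, 0, 0, 0, 0, 0, 0.2],
  [0, 0, 0, 0, 0, 0, 0.2],
], force=25)

```text
time: 9.1
position: [0.5599, -0.0313, 0.0359]
tool_rot: [2.302, 2.137, 0.002]
ft_force: [1.0, -0.1, -0.3]
grip_width: 0.407
grip_force: 0.0
```

Request:
step_arm([
  [0, 0, 0, 0, 0, 0, 0.2],
  [0, 0, 0, 0, 0, 0, 0.2],
  [0, 0, 1, 0, 0, 0, 0.2],
  [0, 0, 3, 0, 0, 0, 0.2],
  [0, 0, 4, 0, 0, 0, 0.2],
])

```text
time: 9.52
position: [0.556, -0.0315, 0.1131]
tool_rot: [-2.3, -2.134, 0.011]
ft_force: [0.2, 0.5, -1.9]
grip_width: 0.355
grip_force: 25.0
```

Request:
step_arm([
  [-1.4, 3.4, 1, 0, 0, 0, 0.2],
  [-1.4, 3.4, 0, 0, 0, 0, 0.2],
  [-1.4, 3.4, 0, 0, 0, 0, 0.2],
  [-1.4, 3.4, 0, 0, 0, 0, 0.2],
  [-1.4, 3.4, 0, 0, 0, 0, 0.2],
])

```text
time: 9.93
position: [0.4881, 0.1397, 0.1256]
tool_rot: [-2.303, -2.136, -0.0]
ft_force: [0.6, 0.5, -1.2]
grip_width: 0.361
grip_force: 25.0
```

Request:
step_arm([
  [-1.4, 3.4, 0, 0, 0, 0, 0.2],
  [-1.4, 3.6, 0, 0, 0, 0, 0.2],
  [0, 0, 0, 0, 0, 0, 0.2],
  [0, 0, 0, 0, 0, 0, 0.2],
  [0, 0, 0, 0, 0, 0, 0.2],
])

```text
time: 10.35
position: [0.4612, 0.208, 0.1252]
tool_rot: [2.302, 2.137, -0.001]
ft_force: [0.1, -0.0, -0.8]
grip_width: 0.36
grip_force: 25.0
```

Request:
step_arm([
  [0, 0, -2.5, 0, 0, 0, 0.2],
  [0, 0, -2.5, 0, 0, 0, 0.2],
  [0, 0, -1.5, 0, 0, 0, 0.2],
  [0, 0, -1, 0, 0, 0, 0.2],
  [0, 0, -0.5, 0, 0, 0, 0.2],
])

```text
time: 10.77
position: [0.4611, 0.2066, 0.0438]
tool_rot: [2.305, 2.134, -0.004]
ft_force: [-0.7, 0.1, -1.8]
grip_width: 0.363
grip_force: 25.0
```

Request:
step_arm([
  [0, 0, -0.1, 0, 0, 0, 0.2],
  [0, 0, 0, 0, 0, 0, 0.2],
  [0, 0, 0, 0, 0, 0, 0.2],
  [0, 0, 0, 0, 0, 0, 0.2],
  [0, 0, 0, 0, 0, 0, 0.2],
])

```text
time: 11.18
position: [0.4619, 0.209, 0.0449]
tool_rot: [2.303, 2.137, 0.003]
ft_force: [-0.3, -0.7, -1.7]
grip_width: 0.358
grip_force: 25.0
```

Request:
step_arm([
  [0, 0, -0.15, 0, 0, 0, 0.2],
  [0, 0, 0, 0, 0, 0, 0.2],
  [0, 0, 0, 0, 0, 0, 0.55],
  [0, 0, 0, 0, 0, 0, 0.55],
  [0, 0, 0, 0, 0, 0, 0.55],
])

```text
time: 11.6
position: [0.4616, 0.2088, 0.0429]
tool_rot: [2.303, 2.137, 0.001]
ft_force: [0.1, 0.0, -0.3]
grip_width: 0.5
grip_force: 0.0
```

Request:
step_arm([
  [0, 0, 1, 0, 0, 0, 0.6],
  [0, 0, 3, 0, 0, 0, 0.6],
  [0, 0, 4, 0, 0, 0, 0.6],
  [2.2, -3.4, 0, 0, 0, 0, 0.7],
  [2.2, -3.4, 0, 0, 0, 0, 0.7],
])

```text
time: 12.02
position: [0.5073, 0.1434, 0.1265]
tool_rot: [2.295, 2.144, 0.011]
ft_force: [1.2, -0.2, -1.1]
grip_width: 0.664
grip_force: 0.0
```

Request:
step_arm([
  [2, -3.4, 0, 0, 0, 0, 0.7],
  [2, -3.4, 0, 0, 0, 0, 0.7],
  [2, -3.4, 0, 0, 0, 0, 0.7],
  [2, -3.4, 0, 0, 0, 0, 0.7],
  [2, -3.4, 0, 0, 0, 0, 0.7],
])

```text
time: 12.43
position: [0.6064, -0.0308, 0.1237]
tool_rot: [2.302, 2.137, 0.002]
ft_force: [0.9, 0.3, 0.6]
grip_width: 0.702
grip_force: 0.0
```

Request:
step_arm([
  [2, -3.4, -0.5, 0, 0, 0, 0.7],
  [2, -3.5, -0.5, 0, 0, 0, 0.7],
  [0, 0, 0, 0, 0, 0, 0.7],
  [0, 0, 0, 0, 0, 0, 0.7],
  [0, 0, 0, 0, 0, 0, 0.7],
])

```text
time: 12.85
position: [0.6453, -0.098, 0.1128]
tool_rot: [-2.303, -2.136, -0.0]
ft_force: [0.4, 1.0, 0.2]
grip_width: 0.694
grip_force: 0.0
```

```bash
python3 chk.py
```

```text
[ 0.64526982 -0.09796493  0.11281021]
top or 64 0.0325 [0.5422 0.1063] [0.0113 0.0245]
top head 228 0.0363 [0.5553 0.278 ] [0.0366 0.0365]
top yellow 180 zt 0.0806 c 0.4625 0.2095 r 0.0162
top green 148 zt 0.0744 c 0.6639 -0.2369 r 0.0165
side or 32 0.0278 [0.5371 0.1056] [0.016  0.0184]
side head 363 0.0335 [0.5545 0.279 ] [0.036  0.0373]
side red 62 zt 0.0692 c 0.6452 -0.0951 r 0.0143
side yellow 214 zt 0.0768 c 0.4609 0.2098 r 0.0165
side green 34 zt 0.0694 c 0.6589 -0.2385 r 0.0167
```

Request:
step_arm([
  [0, 0, -2.5, 0, 0, 0, 0.7],
  [0, 0, -2.5, 0, 0, 0, 0.7],
  [0, 0, -2.7, 0, 0, 0, 0.7],
  [0, 0, 0, 0, 0, 0, 0.7],
  [0, 0, 0, 0, 0, 0, 0.4],
])

```text
time: 13.37
position: [0.6443, -0.0962, 0.035]
tool_rot: [-2.299, -2.138, 0.002]
ft_force: [-0.4, -0.5, 1.2]
grip_width: 0.672
grip_force: 0.0
```

Request:
step_arm([
  [0, 0, 0, 0, 0, 0, 0.2],
  [0, 0, 0, 0, 0, 0, 0.2],
  [0, 0, 0, 0, 0, 0, 0.2],
  [0, 0, 0, 0, 0, 0, 0.2],
  [0, 0, 0, 0, 0, 0, 0.2],
])

```text
time: 13.78
position: [0.6463, -0.0985, 0.0368]
tool_rot: [2.302, 2.136, 0.003]
ft_force: [-0.6, 0.8, 3.4]
grip_width: 0.36
grip_force: 25.0
```

Request:
step_arm([
  [0, 0, 0, 0, 0, 0, 0.2],
  [0, 0, 1, 0, 0, 0, 0.2],
  [0, 0, 3, 0, 0, 0, 0.2],
  [0, 0, 4, 0, 0, 0, 0.2],
  [0, 0, 2, 0, 0, 0, 0.2],
])

```text
time: 14.2
position: [0.6464, -0.0991, 0.1397]
tool_rot: [2.301, 2.134, 0.003]
ft_force: [1.5, -0.7, -1.3]
grip_width: 0.36
grip_force: 25.0
```

Request:
step_arm([
  [-1.6, 3.5, 0, 0, 0, 0, 0.2],
  [-1.6, 3.5, 0, 0, 0, 0, 0.2],
  [-1.6, 3.5, 0, 0, 0, 0, 0.2],
  [-1.6, 3.5, 0, 0, 0, 0, 0.2],
  [-1.6, 3.5, 0, 0, 0, 0, 0.2],
])

```text
time: 14.62
position: [0.5639, 0.0778, 0.1357]
tool_rot: [-2.303, -2.136, 0.001]
ft_force: [0.3, -0.4, -2.6]
grip_width: 0.359
grip_force: 25.0
```

Request:
step_arm([
  [-1.6, 3.5, 0, 0, 0, 0, 0.2],
  [-1.6, 3.5, 0, 0, 0, 0, 0.2],
  [-1.6, 3.5, 0, 0, 0, 0, 0.2],
  [-1.6, 3.5, 0, 0, 0, 0, 0.2],
  [-1.6, 3.5, 0, 0, 0, 0, 0.2],
])

```text
time: 15.03
position: [0.484, 0.2527, 0.1359]
tool_rot: [-2.303, -2.136, 0.0]
ft_force: [0.7, 0.1, -1.5]
grip_width: 0.36
grip_force: 25.0
```

Request:
step_arm([
  [-1.8, 3.8, 0, 0, 0, 0, 0.2],
  [0, 0, 0, 0, 0, 0, 0.2],
  [0, 0, 0, 0, 0, 0, 0.2],
  [0, 0, 0, 0, 0, 0, 0.2],
  [0, 0, 0, 0, 0, 0, 0.2],
])

```text
time: 15.45
position: [0.4683, 0.2874, 0.1357]
tool_rot: [2.305, 2.133, -0.001]
ft_force: [-0.1, -0.9, -1.1]
grip_width: 0.357
grip_force: 25.0
```

Request:
step_arm([
  [-0.1, 0.2, -2.5, 0, 0, 0, 0.2],
  [0, 0, -2.5, 0, 0, 0, 0.2],
  [0, 0, -2, 0, 0, 0, 0.2],
  [0, 0, -1.5, 0, 0, 0, 0.2],
  [0, 0, -0.5, 0, 0, 0, 0.2],
])

```text
time: 15.87
position: [0.466, 0.2882, 0.0435]
tool_rot: [2.306, 2.133, -0.007]
ft_force: [-2.2, -2.7, 20.4]
grip_width: 0.361
grip_force: 24.9
```

Request:
step_arm([
  [0, 0, -0.1, 0, 0, 0, 0.2],
  [0, 0, 0, 0, 0, 0, 0.2],
  [0, 0, 0, 0, 0, 0, 0.2],
  [0, 0, 0, 0, 0, 0, 0.2],
  [0, 0, 0, 0, 0, 0, 0.2],
])

```text
time: 16.28
position: [0.467, 0.2914, 0.0452]
tool_rot: [2.303, 2.137, 0.002]
ft_force: [-1.5, 0.3, -1.8]
grip_width: 0.36
grip_force: 25.0
```

Request:
step_arm([
  [0, 0, -0.15, 0, 0, 0, 0.2],
  [0, 0, 0, 0, 0, 0, 0.2],
  [0, 0, 0, 0, 0, 0, 0.55],
  [0, 0, 0, 0, 0, 0, 0.55],
  [0, 0, 0, 0, 0, 0, 0.55],
])

```text
time: 16.7
position: [0.4665, 0.2913, 0.0431]
tool_rot: [2.303, 2.137, 0.0]
ft_force: [0.1, 0.9, -0.7]
grip_width: 0.498
grip_force: 0.0
```

Request:
step_arm([
  [0, 0, 1, 0, 0, 0, 0.6],
  [0, 0, 3, 0, 0, 0, 0.6],
  [0, 0, 4, 0, 0, 0, 0.6],
  [1.3, -3.5, 0, 0, 0, 0, 0.7],
  [1.3, -3.5, 0, 0, 0, 0, 0.7],
])

```text
time: 17.12
position: [0.494, 0.224, 0.1267]
tool_rot: [2.296, 2.144, 0.01]
ft_force: [1.0, -1.0, -0.4]
grip_width: 0.664
grip_force: 0.0
```

Request:
step_arm([
  [1.3, -3.5, 0, 0, 0, 0, 0.7],
  [1.3, -3.5, 0, 0, 0, 0, 0.7],
  [1.3, -3.5, 0, 0, 0, 0, 0.7],
  [1.3, -3.5, 0, 0, 0, 0, 0.7],
  [1.3, -3.5, 0, 0, 0, 0, 0.7],
])

```text
time: 17.53
position: [0.558, 0.0447, 0.1241]
tool_rot: [2.302, 2.137, 0.002]
ft_force: [0.6, 1.3, 0.5]
grip_width: 0.7
grip_force: 0.0
```

Request:
step_arm([
  [1.3, -3.5, 0, 0, 0, 0, 0.7],
  [1.3, -3.5, 0, 0, 0, 0, 0.7],
  [1.3, -3.5, 0, 0, 0, 0, 0.7],
  [1.3, -3.5, 0, 0, 0, 0, 0.7],
  [1.3, -3.5, 0, 0, 0, 0, 0.7],
])

```text
time: 17.95
position: [0.6231, -0.1302, 0.1239]
tool_rot: [2.302, 2.137, 0.001]
ft_force: [0.0, -0.1, 1.6]
grip_width: 0.701
grip_force: 0.0
```

Request:
step_arm([
  [1.3, -3.5, 0, 0, 0, 0, 0.7],
  [1.3, -3.5, 0, 0, 0, 0, 0.7],
  [1.3, -3.8, 0, 0, 0, 0, 0.7],
  [0, 0, 0, 0, 0, 0, 0.7],
  [0, 0, 0, 0, 0, 0, 0.7],
])

```text
time: 18.37
position: [0.6605, -0.241, 0.1233]
tool_rot: [2.308, 2.13, -0.003]
ft_force: [-0.6, 0.5, 0.9]
grip_width: 0.7
grip_force: 0.0
```

```bash
python3 chk.py
```

```text
[ 0.66051149 -0.24104494  0.1232983 ]
top or 61 0.0325 [0.5424 0.1058] [0.0105 0.0247]
top head 259 0.0368 [0.5559 0.2782] [0.036  0.0365]
top red 165 zt 0.0809 c 0.4678 0.2908 r 0.0156
top yellow 179 zt 0.0808 c 0.4625 0.2091 r 0.0162
side or 34 0.0278 [0.5379 0.1066] [0.0166 0.0204]
side head 363 0.0335 [0.5545 0.279 ] [0.0358 0.0364]
side red 269 zt 0.0767 c 0.4673 0.2912 r 0.0169
side yellow 215 zt 0.0767 c 0.4609 0.2107 r 0.0169
side green 50 zt 0.0694 c 0.6602 -0.2351 r 0.0161
```

Red and yellow are both seated. Next is green, after a correction of (+0.2, +0.3) cm.

Request:
step_arm([
  [0.2, 0.3, -2.5, 0, 0, 0, 0.7],
  [0, 0, -2.5, 0, 0, 0, 0.7],
  [0, 0, -2.5, 0, 0, 0, 0.7],
  [0, 0, -1.2, 0, 0, 0, 0.7],
  [0, 0, 0, 0, 0, 0, 0.7],
])

```text
time: 18.88
position: [0.6618, -0.2301, 0.0329]
tool_rot: [-2.296, -2.136, 0.003]
ft_force: [-0.8, 0.7, 0.9]
grip_width: 0.7
grip_force: 0.0
```

Request:
step_arm([
  [0, 0, 0, 0, 0, 0, 0.7],
  [0, 0, 0, 0, 0, 0, 0.4],
  [0, 0, 0, 0, 0, 0, 0.2],
  [0, 0, 0, 0, 0, 0, 0.2],
  [0, 0, 0, 0, 0, 0, 0.2],
])

```text
time: 19.3
position: [0.6641, -0.234, 0.0374]
tool_rot: [2.302, 2.136, 0.002]
ft_force: [-0.4, -0.8, 0.3]
grip_width: 0.483
grip_force: 0.0
```

Request:
step_arm([
  [0, 0, 0, 0, 0, 0, 0.2],
  [0, 0, 0, 0, 0, 0, 0.2],
  [0, 0, 0, 0, 0, 0, 0.2],
  [0, 0, 0, 0, 0, 0, 0.2],
  [0, 0, 0, 0, 0, 0, 0.2],
])

```text
time: 19.72
position: [0.6639, -0.2339, 0.0366]
tool_rot: [2.302, 2.136, 0.001]
ft_force: [-0.5, 0.6, 3.2]
grip_width: 0.361
grip_force: 25.0
```

Request:
step_arm([
  [0, 0, 1, 0, 0, 0, 0.2],
  [0, 0, 3, 0, 0, 0, 0.2],
  [0, 0, 4, 0, 0, 0, 0.2],
  [0, 0, 2, 0, 0, 0, 0.2],
  [-1.9, 3.3, 0, 0, 0, 0, 0.2],
])

```text
time: 20.13
position: [0.6478, -0.2108, 0.143]
tool_rot: [2.301, 2.117, 0.002]
ft_force: [-0.3, -1.1, -0.4]
grip_width: 0.359
grip_force: 25.0
```

Request:
step_arm([
  [-1.9, 3.3, 0, 0, 0, 0, 0.2],
  [-1.9, 3.3, 0, 0, 0, 0, 0.2],
  [-1.9, 3.3, 0, 0, 0, 0, 0.2],
  [-1.9, 3.3, 0, 0, 0, 0, 0.2],
  [-1.9, 3.3, 0, 0, 0, 0, 0.2],
])

```text
time: 20.55
position: [0.5479, -0.0344, 0.1359]
tool_rot: [-2.303, -2.136, 0.001]
ft_force: [0.1, 1.7, -1.1]
grip_width: 0.357
grip_force: 25.0
```

Request:
step_arm([
  [-1.9, 3.3, 0, 0, 0, 0, 0.2],
  [-1.9, 3.3, 0, 0, 0, 0, 0.2],
  [-1.9, 3.3, 0, 0, 0, 0, 0.2],
  [-1.9, 3.3, 0, 0, 0, 0, 0.2],
  [-1.9, 3.7, 0, 0, 0, 0, 0.2],
])

```text
time: 20.97
position: [0.4532, 0.1336, 0.1364]
tool_rot: [-2.304, -2.135, -0.0]
ft_force: [1.0, 0.5, -0.9]
grip_width: 0.364
grip_force: 25.0
```

Request:
step_arm([
  [0, 0, 0, 0, 0, 0, 0.2],
  [0, 0, 0, 0, 0, 0, 0.2],
  [0, 0, 0, 0, 0, 0, 0.2],
  [0, 0, 0, 0, 0, 0, 0.2],
  [0, 0, 0, 0, 0, 0, 0.2],
])

```text
time: 21.38
position: [0.4551, 0.1317, 0.1361]
tool_rot: [2.306, 2.133, -0.0]
ft_force: [-0.0, -0.0, -1.6]
grip_width: 0.364
grip_force: 25.0
```

Request:
step_arm([
  [0, 0.1, -2.5, 0, 0, 0, 0.2],
  [0, 0, -2.5, 0, 0, 0, 0.2],
  [0, 0, -2, 0, 0, 0, 0.2],
  [0, 0, -1, 0, 0, 0, 0.2],
  [0, 0, -0.5, 0, 0, 0, 0.2],
])

```text
time: 21.8
position: [0.4539, 0.1328, 0.0496]
tool_rot: [-2.305, -2.135, 0.005]
ft_force: [0.6, 0.7, -2.0]
grip_width: 0.357
grip_force: 25.0
```

Request:
step_arm([
  [0, 0, -0.3, 0, 0, 0, 0.2],
  [0, 0, -0.2, 0, 0, 0, 0.2],
  [0, 0, -0.1, 0, 0, 0, 0.2],
  [0, 0, 0, 0, 0, 0, 0.2],
  [0, 0, 0, 0, 0, 0, 0.2],
])

```text
time: 22.22
position: [0.4551, 0.1345, 0.0458]
tool_rot: [2.303, 2.137, 0.002]
ft_force: [-0.1, 0.0, -2.1]
grip_width: 0.356
grip_force: 25.0
```

Request:
step_arm([
  [0, 0, -0.2, 0, 0, 0, 0.2],
  [0, 0, 0, 0, 0, 0, 0.2],
  [0, 0, 0, 0, 0, 0, 0.55],
  [0, 0, 0, 0, 0, 0, 0.55],
  [0, 0, 0, 0, 0, 0, 0.55],
])

```text
time: 22.63
position: [0.4545, 0.1344, 0.0432]
tool_rot: [2.303, 2.137, 0.0]
ft_force: [0.4, 0.2, 0.2]
grip_width: 0.498
grip_force: 0.0
```

Request:
step_arm([
  [0, 0, 1, 0, 0, 0, 0.6],
  [0, 0, 3, 0, 0, 0, 0.6],
  [0, 0, 4, 0, 0, 0, 0.6],
  [0, 0, 4, 0, 0, 0, 0.6],
  [0, 0, 4, 0, 0, 0, 0.6],
])

```text
time: 23.05
position: [0.4541, 0.1337, 0.2056]
tool_rot: [2.304, 2.136, 0.0]
ft_force: [0.9, 0.4, 0.5]
grip_width: 0.596
grip_force: 0.0
```

Request:
step_arm([
  [1, -4, 0, 0, 0, 0, 0.6],
  [1, -4, 0, 0, 0, 0, 0.6],
  [1, -4, 0, 0, 0, 0, 0.6],
  [1, -4, 0, 0, 0, 0, 0.6],
  [0, 0, 0, 0, 0, 0, 0.6],
])

```text
time: 23.47
position: [0.4955, -0.0356, 0.2047]
tool_rot: [2.313, 2.119, -0.0]
ft_force: [-1.1, -0.1, 0.1]
grip_width: 0.599
grip_force: 0.0
```

```bash
python3 chk.py
python3 - <<'E'
import cv2,numpy as np
a=cv2.imread("pics/last_top.png");b=cv2.imread("pics/last_side.png")
cv2.imwrite("pics/fin.png",np.vstack([a[130:330,100:500],b[130:400,150:550]]))
E
```

```text
[ 0.49554574 -0.03555933  0.20469244]
top or 66 0.0327 [0.5424 0.106 ] [0.0107 0.0249]
top head 219 0.0362 [0.5556 0.2776] [0.0362 0.0358]
top red 163 zt 0.0807 c 0.4676 0.2905 r 0.0160
top yellow 180 zt 0.0806 c 0.4625 0.2094 r 0.0161
top green 161 zt 0.0809 c 0.4551 0.1300 r 0.0157
side or 34 0.0278 [0.5395 0.106 ] [0.0158 0.0226]
side head 369 0.0333 [0.5547 0.2787] [0.0367 0.0373]
side red 272 zt 0.0768 c 0.4671 0.2909 r 0.0166
side yellow 218 zt 0.0768 c 0.4623 0.2101 r 0.0170
side green 159 zt 0.0765 c 0.4540 0.1309 r 0.0161
```

View pics/fin.png

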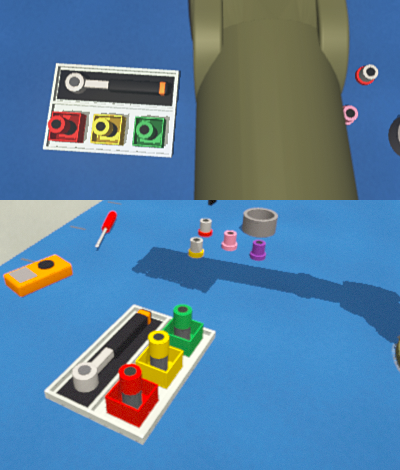

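All three deep sockets stand in the cups of their own colour (crop: red (130,373), yellow (160,340), green (183,313)). The ratchet lies flat in the trough, and the short sockets at (205,226) and (196,246) haven't moved.

```bash
python3 -c "
from bench import ctrl
print(ctrl.close_job())"
```

```text
the job is handed in; nothing more can be done
None
```

I handed the job in at about 23 s; no verdict came back, but the last camera check showed all three deep sockets seated within about 2 mm of their cups' centres, the ratchet flat in the trough about 9 mm off centre lengthways, and the short sockets still standing in place.

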